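# Tip the pouring cradle and pin it

## Robot

A 6-joint arm with a two-finger parallel gripper is mounted at the origin on the work surface. World frame = base frame: x ahead of the robot, y to its left, z up, the work surface at z = 0. Lengths are in m, angles in degrees, forces in N, time in s.
With the tool pointing down it reaches from about 0.375 to 0.9 m from the base axis. Payload 3.1 kg.
Tool frame: the origin (TCP) lies between the finger pads; the fingertips stand 22 mm ahead of it and the grasp point (between the pads) lies 3 mm ahead of it (bot.tip_extent is the distance from the TCP to the fingertips, in m); y points along the fingers, z is the direction in which the jaws open and shut, and the axes are right-handed (so a half turn about y gives the same grasp; the last joint's range is limited). The gripper opens to 87 mm and grips with 3 to 60 N. Pads are 19 mm wide; open, the fingers measure 117 mm over their backs; the gripper's body (75 mm by 190 mm) begins 51 mm behind the grasp point.
Start: joints at [62.252, 30.224, 82.088, -0, 67.689, -10.227], TCP at [0.188, 0.596, 0.245] pointing down, gripper open.
Joint ranges: [-176.69, 176.69], [-43.24, 126.21], [12.49, 139.97], [-82, 262], [0, 151.66], [-163.58, 163.58]. Speed limits (degrees/s): [159.86, 159.86, 180, 180, 180, 180].

## Interface

Orientations are given as a 3x3 rotation matrix whose columns are the frame's x, y, z axes.
In Python, from rig import bot, eyes, models gives the robot as it stands. The module is installed in compiled form; this text tells all that it offers.
- The arm moves only by the tool arm_command, never from a script. Its arguments are lists of equal length, an entry for each row: "translation": the shift along the tool's x, y, z each as a share of 0.08 m, from -1 to 1, a list of three; "rotation": the turn, a rotation vector about the tool's x, y, z each as a share of 60 degrees, from -1 to 1, a list of three; "grip": the closure, from -1 (fully open) to 1 (shut), so that 0 is half open. In form: {"translation": [[x, y, z], ...], "rotation": [[rx, ry, rz], ...], "grip": [grip, ...]}. A call has 1 to 5 rows; each row is the pose to reach, as a shift and turn from the pose commanded when the call began, along the tool's axes at that moment; what a row does not reach only later rows make up. A row lasts 1/10 s, in which the tool goes at most 50 mm and 8.59 degrees, less where a joint would pass 70% of its speed; a pose out of reach is approached as far as the arm can. A call with a number of a shift or a turn outside -1 to 1 is refused whole. A call with a gripper value outside its range is refused whole. The fingers move at their own pace and stop on an object; the grip force is fixed at half the most. Time passes only in rows, so rows that repeat a pose let the fingers close. It gives the time, the measured TCP pose, the force and the opening at its end, in the units of the state.
- bot.read_state(): the state, without advancing time (a new reading comes with each control period).
- eyes.capture(name): name is "side" or "top"; returns a dict with "image" (384x512x3 uint8, blue, green, red), "mtx" (3x3 intrinsics, pixels), "rvec" (rotation vector, rad) and "tvec" (3), from world to camera coordinates, as OpenCV has them. Camera axes: x right, y down, z forward; pixel columns grow to the right and rows downward; lengths in m; the calibration is good to about 2 mm. A picture is of the moment at which its call begins. There is no depth.
- bot.hand_in(): hands the job in, once; it reports no verdict.
Trained networks look in the newest picture that a camera, given by its name, has taken for a name from the list of things; names that differ only in an ending like _2 or _b are one class to them, and where a whole thing is asked for, a point or a joint stands for the part that bears it (a point fixed in the world has none). Each returns a list of dicts, best first, with "conf" (0 to 1); they miss things now and then, are a little off and sometimes report something else, mostly with a low value. They report only what shows in the picture. A call takes as long as a camera call. They do not tell look-alikes from the thing itself.
- models.recognise(camera, thing): "extent" ([left, top, right, bottom] as shares, 0 to 1, of the picture: columns of its width, rows of its height, round what is visible of it).
- models.spot_point(camera, thing): "point" ([column, row] as shares, 0 to 1, of the picture: columns of its width, rows of its height: a listed point, or the origin of a listed thing).
The state is a dict: "time_s": time; "joint_positions": joint angles; "qvel": joint speeds; "tau": joint torques, N m; "position": TCP position; "tcp_rot": TCP orientation; "force": force on the tool from outside, world axes, zero at the start; "moment": the same for the moment, N m; "opening": opening from 0.0 (shut) to 1.0 (fully open).
Only numpy, scipy, OpenCV 4.12 (cv2) and the standard library are available. Lean on these libraries where they do the work, as an engineer would, in place of code of your own. Each camera call takes 0.05 s, during which the arm holds its last target. There are 200 camera calls.

## Task

The tilting cradle that holds the brown bottle is pinned upright. Draw the square pin up out of its socket and set it aside, swing the cradle over by its crank handle to the steeper of its two notches (60 degrees), then lock it there by laying the pin level across the two slotted plates so that it sits fully down in the slots and in the notch. Leave the beaker, the flasks and the dropper bottle where they stand.

Things in the scene. Friction and masses are not known exactly. Their poses are not given: they have to be found in the camera images.
- stand: Fixed stand of the cradle: grey base plate, x -125 to 60, y -160 to 115, 12 mm thick. Origin on the bench under the trunnion axle, z up; its place and yaw vary. The axle runs along the stand's own y at height 100 mm. Two slotted upright plates (8 mm thick, 64 mm wide in x, 172 mm high) stand at y -135 and -53 mm; a plain one at y 90 mm only carries the axle.
- seat (a point): Point of the stand where the pin's middle lies when fully home in the slots, the pin level along the stand's y: x 0, y -101.5, height 150 mm, midway in the 59 mm wide gap (y -131 to -72) left for fingers. Both plates' slots open upward: 19 mm wide, floor at height 142 mm, straight up to 160, then a 45 degree funnel, 43 mm wide at the top.
- axle (a point): On the axle (height 100 mm), centre of the cradle's index disc (y -72 to -64 mm, beside the second slotted plate), rim radius 64 mm, hub radius 40 mm. Three steel teeth on it leave two V-flared notches, 19 mm wide low down, 29 at the rim: the pin, pressed in, draws the cradle the last few degrees. One stands straight up under the slots at 25 degrees tilt, the other at 60.
- cradle (a joint): Tilt of the cradle about the axle, rad: 0 = bottle upright (start, pinned); grows as the bottle's mouth tips towards the stand's +x (turning about its +y); stop at 1.3. Stiff (0.3 N m friction), it stays where it is left. Notches: 0.436 rad (25 degrees) and 1.047 rad (60 degrees). The brown bottle (60 mm across, 108 mm high) is clamped in the cradle at the stand's y 24 mm.
- handle (a point): Middle of the crank handle of the cradle: round wooden bar, 14 mm thick, 70 mm long, parallel to the axle (stand's y), at y 145 mm, 100 mm from the axle. At tilt 0 it leans 40 degrees from straight up towards the stand's -x; at 60 degrees tilt, 20 degrees towards +x. Its free end points to the stand's +y; the flat crank arm (20 mm wide) is at its other end.
- pin: Loose plain steel bar, 16 mm square, 140 mm long, about 0.25 kg; origin at its middle, z along its length, both ends alike. It starts upright in the socket, standing on the base plate: foot at height 12 mm, top at 152 mm.
- socket (a point): Point of the stand where the pin's middle is at the start, pin upright: x -95, y -8, height 82 mm. Around the pin's foot is a fixed socket block, 46 mm square, up to height 40 mm, with a 19 mm square hole.
- tab (a point): On the cradle: middle, on the upper face, of the 20 mm square hole in its tab (8 mm thick), above the socket at tilt 0, height 68 mm. The pin through tab and socket blocks the swing; its foot leaves the tab once raised 56 mm.
- beaker: Bystander: glass beaker, 70 mm across, 85 mm high, origin under its centre, in front of the cradle on the stand's +x side.
- flask_a: Bystander: conical glass flask, 82 mm across, 128 mm high, origin under its centre.
- flask_b: Bystander: conical glass flask like flask_a.
- dropper_bottle: Bystander: small brown bottle, 48 mm across, 90 mm high, origin under its centre.
There are look-alikes about, which are no part of the job. Of the things like the pin, leave any that is blue; of the rest the smaller one is meant.

How it is judged:
By the outcome, as a careful person would: the job done as asked, in the order asked, and still so for the second after the job is handed in, with the robot touching nothing.
It also fails if it takes over 72 s, if anything falls off the work surface, if the arm or the gripper's body presses on something with over 40 N, if the wrist force passes 120 N, or if a joint passes its speed limit or range.

## Working session

There is one attempt and no reset: what is moved stays moved. The work goes in short steps, Python scripts to look and compute and a tool call to move; the robot and the scene stay as the last step left them, time stands still between calls to the robot, and variables do not carry over. Pictures are saved under pics/ and viewed, about 8 in all and at most 12, crops included, and the job is handed in when it is done.

Besides the shell and the picture viewer there is one more tool, called after "Request:" by a JSON object that holds its "name" and its "arguments". arm_command: Moves the arm, as the interface text tells. Shift numbers are shares of 0.08 m and turn numbers shares of 60 degrees, none past 1 either way. Its arguments: {"type":"object","properties":{"translation":{"type":"array"},"rotation":{"type":"array"},"grip":{"type":"array"}},"required":["translation","rotation","grip"]}

```bash
mkdir -p pics; cat > h.py <<'E'
import numpy as np, cv2
from rig import bot, eyes, models
def snap(n,save=None):
    c=eyes.capture(n)
    if save: cv2.imwrite('pics/'+save,c['image'])
    return c
def proj(c,P):
    return cv2.projectPoints(np.atleast_2d(np.array(P,float)),c['rvec'],c['tvec'],c['mtx'],None)[0].reshape(-1,2)
def ray(c,uv):
    R=cv2.Rodrigues(np.array(c['rvec'],float))[0]; t=np.array(c['tvec'],float).ravel()
    d=R.T@np.linalg.inv(c['mtx'])@np.array([uv[0],uv[1],1.]); return -R.T@t,d/np.linalg.norm(d)
def atz(c,uv,z):
    o,d=ray(c,uv); return o+d*(z-o[2])/d[2]
def tri(rays):
    A=0;b=0
    for o,d in rays:
        M=np.eye(3)-np.outer(d,d);A=A+M;b=b+M@o
    return np.linalg.solve(A,b)
E
python3 - <<'E'
from h import *
cs={n:snap(n,n+'0.png') for n in('side','top')}
H=dict(seat=.15,axle=.1,handle=.1766,socket=.082,tab=.068,pin=.082,stand=0,beaker=0,flask_a=0,dropper_bottle=0,cradle=.1)
for n,c in cs.items():
    print(n,'cam',ray(c,(256,192))[0].round(3))
    for k,z in H.items():
        if k=='cradle':continue
        for r in models.spot_point(n,k)[:4]:
            uv=np.array(r['point'])*[512,384]; print(n,k,round(r['conf'],2),uv.round(0),atz(c,uv,z).round(3))
cv2.imwrite('pics/a.png',np.vstack([cs['side']['image'],cs['top']['image']])[:, :]) 
i=np.hstack([cs['side']['image'],cs['top']['image']]);cv2.imwrite('pics/both.png',cv2.resize(i,(800,300)))
s=bot.read_state();print(s['time_s'],s['tcp_rot'],s['position'],s['opening'])
E
```

```text
side cam [0.224 0.508 0.667]
side seat 0.78 [263. 166.] [ 0.596 -0.066  0.15 ]
side axle 0.79 [260. 188.] [ 0.587 -0.042  0.1  ]
side handle 0.7 [242. 237.] [0.489 0.162 0.177]
side handle 0.16 [119. 317.] [0.543 0.394 0.177]
side socket 0.9 [286. 220.] [ 0.488 -0.002  0.082]
side socket 0.44 [197. 185.] [0.733 0.024 0.082]
side tab 0.75 [285. 225.] [0.487 0.001 0.068]
side tab 0.2 [283. 221.] [ 0.5   -0.008  0.068]
side pin 0.77 [329. 240.] [ 0.381 -0.006  0.082]
side pin 0.7 [316. 251.] [0.39  0.038 0.082]
side pin 0.53 [287. 224.] [0.482 0.006 0.082]
side stand 0.82 [246. 236.] [0.578 0.028 0.   ]
side beaker 0.84 [204. 225.] [0.685 0.062 0.   ]
side flask_a 0.82 [118. 314.] [0.663 0.349 0.   ]
side flask_a 0.77 [279. 148.] [ 0.716 -0.343  0.   ]
side dropper_bottle 0.84 [199. 185.] [ 0.802 -0.048  0.   ]
top cam [0.429 0.008 0.963]
top seat 0.88 [295. 184.] [ 0.606 -0.077  0.15 ]
top handle 0.69 [234. 171.] [0.63  0.061 0.177]
top handle 0.68 [186. 235.] [0.488 0.163 0.177]
top socket 0.77 [259. 237.] [0.491 0.005 0.082]
top tab 0.87 [259. 239.] [0.487 0.005 0.068]
top tab 0.51 [291. 187.] [ 0.617 -0.074  0.068]
top tab 0.37 [388. 157.] [ 0.696 -0.32   0.068]
top pin 0.61 [237. 287.] [0.375 0.057 0.082]
top pin 0.49 [266. 286.] [ 0.377 -0.01   0.082]
top pin 0.46 [259. 242.] [0.48  0.004 0.082]
top stand 0.6 [248. 208.] [0.573 0.035 0.   ]
top beaker 0.81 [237. 169.] [0.679 0.066 0.   ]
top flask_a 0.94 [388. 158.] [ 0.712 -0.344  0.   ]
top flask_a 0.74 [131. 177.] [0.658 0.353 0.   ]
top flask_a 0.55 [233. 170.] [0.676 0.075 0.   ]
top dropper_bottle 0.69 [279. 126.] [ 0.803 -0.049  0.   ]
1.1 [[ 9.53595220e-01 -3.24611659e-07  3.01091607e-01]
 [-3.01091607e-01 -1.22237943e-06  9.53595220e-01]
 [ 5.85000591e-08 -1.00000000e+00 -1.26339302e-06]] [0.18812764 0.59600041 0.24454781] 1.000157890715765
```

View pics/side0.png

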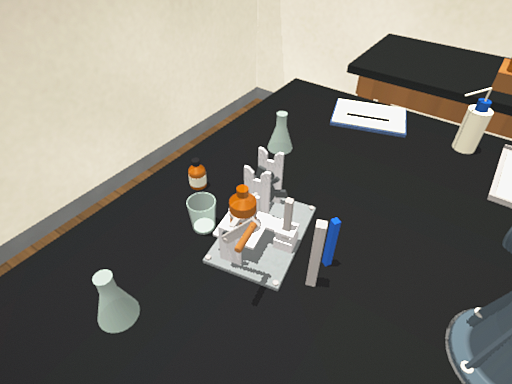

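View pics/top0.png

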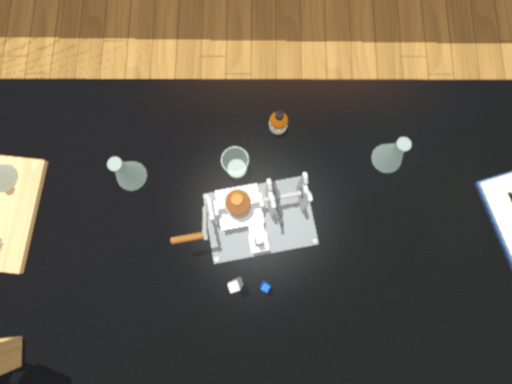

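```bash
python3 - <<'E'
from h import *
from scipy.optimize import least_squares
cs={n:snap(n) for n in('side','top')}
L=dict(seat=(0,-.1015,.15),axle=(0,-.068,.1),handle=(-.0643,.145,.1766),socket=(-.095,-.008,.082),tab=(-.095,-.008,.068),stand=(0,0,0))
obs=[]
for n in cs:
    for k in L:
        rs=models.spot_point(n,k)
        for r in rs[:3]: obs.append((n,k,np.array(r['point'])*[512,384],r['conf']))
T=lambda p,q:np.array([p[0]+np.cos(p[2])*q[0]-np.sin(p[2])*q[1],p[1]+np.sin(p[2])*q[0]+np.cos(p[2])*q[1],q[2]])
p0=np.array([.582,.028,.178])
obs=[o for o in obs if np.linalg.norm(proj(cs[o[0]],T(p0,L[o[1]]))[0]-o[2])<15]
f=lambda p:np.concatenate([proj(cs[o[0]],T(p,L[o[1]]))[0]-o[2] for o in obs])
r=least_squares(f,p0,loss='soft_l1',f_scale=2);print(r.x,np.degrees(r.x[2]))
for o,e in zip(obs,f(r.x).reshape(-1,2)):print(o[0],o[1],round(o[3],2),e.round(1))
np.save('stand.npy',r.x)
C=[(-.125,-.16,.012),(.06,-.16,.012),(.06,.115,.012),(-.125,.115,.012)]
box={'side':(190,130,350,300),'top':(160,100,340,310)}
for n,c in cs.items():
    print(n,'corners',proj(c,[T(r.x,q) for q in C]).round(1).tolist())
    x0,y0,x1,y1=box[n];im=cv2.resize(c['image'][y0:y1,x0:x1],None,fx=3.7 if n=='side' else 2.85,fy=3.7 if n=='side' else 2.85,interpolation=cv2.INTER_CUBIC)
    s=3.7 if n=='side' else 2.85
    for q in C+[(-.095,-.008,.152),(-.095,-.008,.012),(0,-.135,.172),(0,-.053,.172),(-.0643,.18,.1766),(-.0643,.11,.1766)]:
        u=(proj(c,T(r.x,q))[0]+.5-[x0,y0])*s;cv2.drawMarker(im,tuple(int(v) for v in u),(0,0,255),cv2.MARKER_CROSS,10,1)
    cv2.imwrite(f'pics/crop_{n}.png',im[:600,:800])
E
```

```text
[0.57699475 0.0312825  0.19032636] 10.904897384387032
side seat 0.88 [-6.3  0.7]
side axle 0.72 [-5.   2.3]
side handle 0.69 [-3.   1.5]
side socket 0.58 [ 3.4 -2.8]
side tab 0.57 [0.7 0.8]
side stand 0.74 [ 0.7 -0.1]
top seat 0.94 [-0.8  3.1]
top axle 0.66 [ 2.  -3.1]
top handle 0.67 [ 0.8 -0.3]
top socket 0.82 [0.4 1.1]
top stand 0.83 [2.2 0.5]
side corners [[314.4, 206.8], [250.9, 187.7], [200.5, 259.2], [276.2, 288.2]]
top corners [[319.0, 241.7], [304.0, 173.2], [202.5, 191.9], [213.8, 261.7]]
```

View pics/crop_side.png

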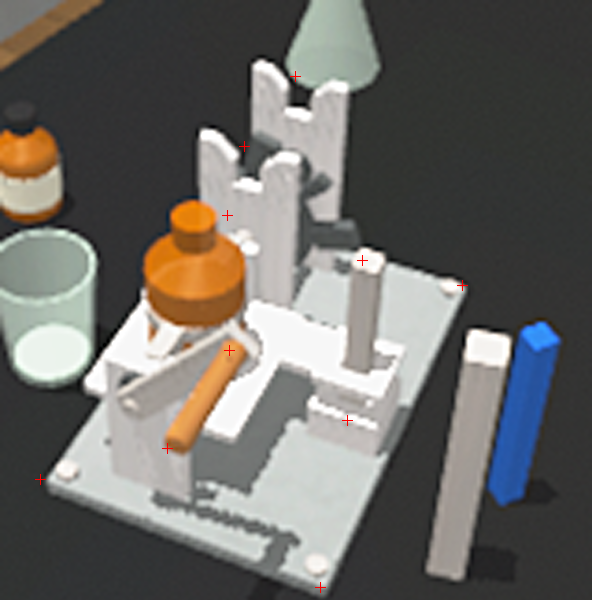

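View pics/crop_top.png

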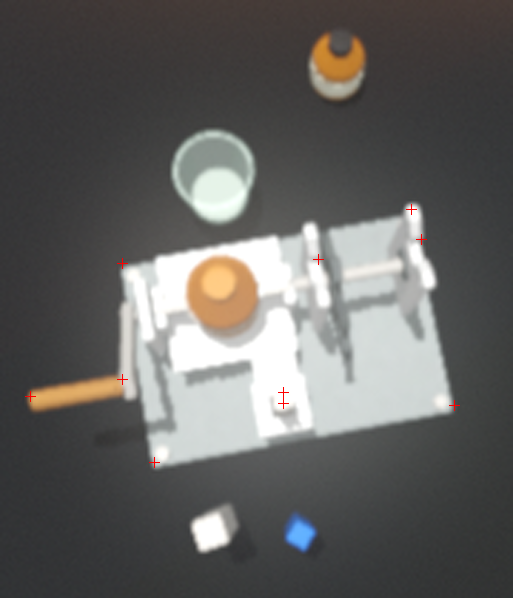

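```bash
python3 - <<'E'
from h import *
from scipy.optimize import least_squares
cs={n:snap(n) for n in('side','top')}
U={'side':lambda a:(np.array(a)+.5)/3.7+[189.5,129.5],'top':lambda a:(np.array(a)+.5)/2.85+[159.5,99.5]}
M=[('side',(-.125,-.16,.012),(467,286)),('side',(-.125,.115,.012),(325,592)),('side',(.06,.115,.012),(45,485)),
('top',(-.125,-.16,.012),(453,407)),('top',(-.125,.115,.012),(155,466)),('top',(.06,.115,.012),(122,266)),
('side',(-.095,-.008,.152),(367,260)),('top',(-.095,-.008,.152),(284,394)),
('side',(0,-.135,.172),(299,76)),('side',(0,-.053,.172),(248,147)),('top',(0,-.135,.172),(421,242)),('top',(0,-.053,.172),(316,261)),
('side',(-.0643,.18,.1766),(178,443)),('top',(-.0643,.18,.1766),(31,402))]
T=lambda p,q:np.array([p[0]+np.cos(p[2])*q[0]-np.sin(p[2])*q[1],p[1]+np.sin(p[2])*q[0]+np.cos(p[2])*q[1],q[2]])
for name,S in (('all',M),('side',[m for m in M if m[0]=='side']),('top',[m for m in M if m[0]=='top'])):
    f=lambda p:np.concatenate([proj(cs[n],T(p,q))[0]-U[n](a) for n,q,a in S])
    r=least_squares(f,[.577,.031,.19],loss='soft_l1',f_scale=1);print(name,r.x,np.degrees(r.x[2]))
    if name=='all':
        print(f(r.x).reshape(-1,2).round(1).tolist());p=r.x;np.save('stand.npy',p)
for k,a,b in(('pintop',(367,260),(284,394)),('bottle',(193,212),(219,283)),('grey',(488,347),(211,531)),('blue',(541,335),(300,532)),('hend',(178,443),(31,402))):
    print(k,tri([ray(cs['side'],U['side'](a)),ray(cs['top'],U['top'](b))]).round(3))
for k,q in dict(seat=(0,-.1015,.15),handle=(-.0643,.145,.1766),hend=(-.0643,.18,.1766),pintop=(-.095,-.008,.152)).items():print(k,T(p,q).round(4))
E
```

```text
all [0.574017   0.03121159 0.19680236] 11.275944850870344
[[-0.8, -0.0], [0.4, -0.9], [-0.1, -0.7], [0.7, -0.1], [0.1, -0.1], [-0.1, 0.3], [0.1, 0.4], [0.1, 0.7], [-0.3, 0.4], [-0.1, 0.2], [0.1, -0.0], [0.6, 0.3], [-1.0, 2.3], [-0.1, -0.1]]
side [0.57384775 0.03041433 0.19605708] 11.233242961091218
top [0.57439292 0.03170248 0.19706346] 11.290904632980068
pintop [0.483 0.005 0.153]
bottle [0.567 0.055 0.182]
grey [0.383 0.058 0.187]
blue [ 0.379 -0.008  0.143]
hend [0.475 0.194 0.182]
seat [ 0.5939 -0.0683  0.15  ]
handle [0.4826 0.1608 0.1766]
hend [0.4758 0.1952 0.1766]
pintop [0.4824 0.0048 0.152 ]
```

Request:
{"name": "arm_command", "arguments": {"translation": [[0.57, 0, -0.6], [0.955, 0, -0.99], [0.955, 0, -0.99], [0.955, 0, -0.99]], "rotation": [[0, 0, 0], [0, 0, 0], [0, 0, 0], [0, 0, 0]], "grip": [0, 0, 0, 0]}}

```text
time_s: 2.3
position: [0.2379, 0.4964, 0.2448]
tcp_rot: [[0.953, -0.0, 0.304], [-0.304, 0.0, 0.953], [-0.0, -1.0, 0.0]]
force: [-0.9, 0.1, -0.2]
opening: 0.719
```

Request:
{"name": "arm_command", "arguments": {"translation": [[0.57, 0, -0.6], [0.955, 0, -0.99], [0.955, 0, -0.99]], "rotation": [[0, 0, 0], [0, 0, 0], [0, 0, 0]], "grip": [0, 0, 0]}}

```text
time_s: 2.6
position: [0.2871, 0.3972, 0.2446]
tcp_rot: [[0.953, 0.0, 0.303], [-0.303, -0.001, 0.953], [0.0, -1.0, -0.001]]
force: [-0.5, 0.8, 0.4]
opening: 0.521
```

Request:
{"name": "arm_command", "arguments": {"translation": [[0.57, 0, -0.6], [0.955, 0, -0.99], [0.955, 0, -0.99]], "rotation": [[0, 0, 0], [0, 0, 0], [0, 0, 0]], "grip": [0, 0, 0]}}

```text
time_s: 2.9
position: [0.3373, 0.2991, 0.2449]
tcp_rot: [[0.953, 0.002, 0.304], [-0.304, 0.0, 0.953], [0.001, -1.0, 0.001]]
force: [0.2, -0.1, -0.1]
opening: 0.497
```

Works well. Continue over the pin and yaw +61° about tool y.

Request:
{"name": "arm_command", "arguments": {"translation": [[0.57, 0, -0.6], [0.955, 0, -0.99], [0.955, 0, -0.99]], "rotation": [[0, 0, 0], [0, 0, 0], [0, 0, 0]], "grip": [0, 0, 0]}}

```text
time_s: 3.2
position: [0.3875, 0.2005, 0.2451]
tcp_rot: [[0.952, 0.003, 0.305], [-0.305, 0.0, 0.952], [0.003, -1.0, 0.001]]
force: [0.2, 0.8, 0.2]
opening: 0.499
```

Request:
{"name": "arm_command", "arguments": {"translation": [[0.57, 0, -0.6], [0.955, 0, -0.99], [0.955, 0, -0.99]], "rotation": [[0, 0, 0], [0, 0, 0], [0, 0, 0]], "grip": [0, 0, 0]}}

```text
time_s: 3.5
position: [0.4371, 0.1016, 0.2451]
tcp_rot: [[0.953, 0.005, 0.304], [-0.304, -0.0, 0.953], [0.004, -1.0, 0.001]]
force: [0.1, -0.3, 0.3]
opening: 0.496
```

Request:
{"name": "arm_command", "arguments": {"translation": [[0.57, 0, -0.6], [0.955, 0, -0.99], [0.955, 0, -0.99], [0.955, 0, -0.99], [0.955, 0, -0.99]], "rotation": [[0, 0.14, 0], [0, 0.28, 0], [0, 0.42, 0], [0, 0.55, 0], [0, 0.68, 0]], "grip": [0, 0, 0, 0, 0]}}

```text
time_s: 4.0
position: [0.4831, 0.0064, 0.2444]
tcp_rot: [[0.52, 0.0, 0.854], [-0.854, 0.002, 0.52], [-0.001, -1.0, 0.001]]
force: [-0.9, 0.6, -0.3]
opening: 0.501
```

Request:
{"name": "arm_command", "arguments": {"translation": [[0, 0, 0], [0, 0, 0], [0, 0, 0], [0, 0, 0]], "rotation": [[0, 0.14, 0], [0, 0.28, 0], [0, 0.34, 0], [0, 0.34, 0]], "grip": [0, 0, 0, 0]}}

```text
time_s: 4.4
position: [0.4827, 0.007, 0.2445]
tcp_rot: [[0.197, 0.0, 0.98], [-0.98, 0.001, 0.197], [-0.001, -1.0, 0.001]]
force: [0.1, 0.3, 0.4]
opening: 0.501
```

```bash
cat >> h.py <<'E'
def err(xs,ys,z,yaw=0.1968):
    """tool-axis shift (shares of .08) to stand point; yaw error deg"""
    p=np.load('stand.npy');s=bot.read_state();R=np.array(s['tcp_rot']);
    t=np.array([p[0]+np.cos(p[2])*xs-np.sin(p[2])*ys,p[1]+np.sin(p[2])*xs+np.cos(p[2])*ys,z])
    d=t-np.array(s['position']);print('t',s['time_s'],'share',(R.T@d/.08).round(3),'jaw deg',np.degrees(np.arctan2(R[1,2],R[0,2])).round(2),'stand yaw',np.degrees(p[2]).round(2),'F',np.round(s['force'],1),'open mm',round(s['opening']*87,1),'pos',np.round(s['position'],4))
E
python3 - <<'E'
from h import *
err(-.095,-.008,.145)
c=snap('side','s1.png');cv2.imwrite('pics/s1c.png',cv2.resize(c['image'][60:310,180:430],(600,600),interpolation=cv2.INTER_CUBIC))
E
```

```text
t 4.4 share [ 0.027  1.244 -0.01 ] jaw deg 11.39 stand yaw 11.28 F [0.1 0.3 0.4] open mm 43.6 pos [0.4827 0.007  0.2445]
```

View pics/s1c.png

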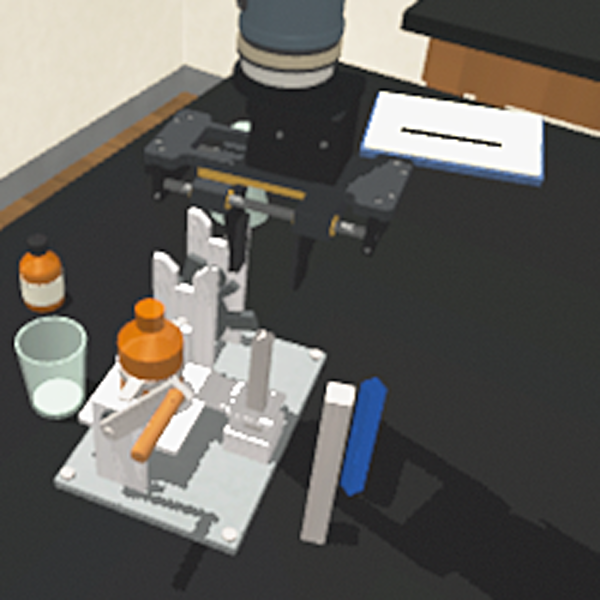

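Request:
{"name": "arm_command", "arguments": {"translation": [[0.02, 0.4, 0], [0.02, 0.8, 0], [0.02, 0.8, 0], [0.02, 0.8, 0]], "rotation": [[0, 0, 0], [0, 0, 0], [0, 0, 0], [0, 0, 0]], "grip": [0, 0, 0, 0]}}

```text
time_s: 4.85
position: [0.4826, 0.004, 0.1805]
tcp_rot: [[0.197, -0.001, 0.98], [-0.98, 0.001, 0.197], [-0.001, -1.0, -0.001]]
force: [0.6, 0.2, 0.5]
opening: 0.497
```

Request:
{"name": "arm_command", "arguments": {"translation": [[0, 0.2, -0.01], [0, 0.4, -0.01], [0, 0.4, -0.01]], "rotation": [[0, 0, 0], [0, 0, 0], [0, 0, 0]], "grip": [0, 0, 0]}}

```text
time_s: 5.15
position: [0.4819, 0.0034, 0.1488]
tcp_rot: [[0.196, -0.0, 0.981], [-0.981, 0.0, 0.196], [-0.0, -1.0, -0.0]]
force: [-0.7, 0.5, 0.2]
opening: 0.5
```

Request:
{"name": "arm_command", "arguments": {"translation": [[0, 0, 0], [0, 0, 0], [0, 0, 0], [0, 0, 0], [0, 0, 0]], "rotation": [[0, 0, 0], [0, 0, 0], [0, 0, 0], [0, 0, 0], [0, 0, 0]], "grip": [1, 1, 1, 1, 1]}}

```text
time_s: 5.65
position: [0.4819, 0.003, 0.1491]
tcp_rot: [[0.196, 0.001, 0.981], [-0.981, -0.0, 0.196], [0.0, -1.0, 0.001]]
force: [-0.7, 0.1, 2.7]
opening: 0.179
```

Request:
{"name": "arm_command", "arguments": {"translation": [[0, -0.15, 0], [0, -0.3, 0], [0, -0.5, 0], [0, -0.7, 0], [0, -0.7, 0]], "rotation": [[0, 0, 0], [0, 0, 0], [0, 0, 0], [0, 0, 0], [0, 0, 0]], "grip": [1, 1, 1, 1, 1]}}

```text
time_s: 6.15
position: [0.4827, 0.0029, 0.2059]
tcp_rot: [[0.196, 0.004, 0.981], [-0.981, -0.001, 0.196], [0.001, -1.0, 0.003]]
force: [0.8, 0.2, -3.5]
opening: 0.178
```

Request:
{"name": "arm_command", "arguments": {"translation": [[0, -0.3, 0], [0, -0.6, 0], [0, -0.6, 0]], "rotation": [[0, 0, 0], [0, 0, 0], [0, 0, 0]], "grip": [1, 1, 1]}}

```text
time_s: 6.45
position: [0.4833, 0.0028, 0.254]
tcp_rot: [[0.196, 0.005, 0.981], [-0.981, -0.001, 0.196], [0.002, -1.0, 0.005]]
force: [0.2, -0.0, -3.3]
opening: 0.186
```

```bash
python3 - <<'E'
from h import *
err(-.095,-.19,.251)
c=snap('side','s2.png');cv2.imwrite('pics/s2c.png',cv2.resize(c['image'][60:310,180:430],(500,500),interpolation=cv2.INTER_CUBIC))
E
```

```text
t 6.45 share [ 2.248  0.043 -0.006] jaw deg 11.28 stand yaw 11.28 F [ 0.2 -0.  -3.3] open mm 16.2 pos [0.4833 0.0028 0.254 ]
```

View pics/s2c.png

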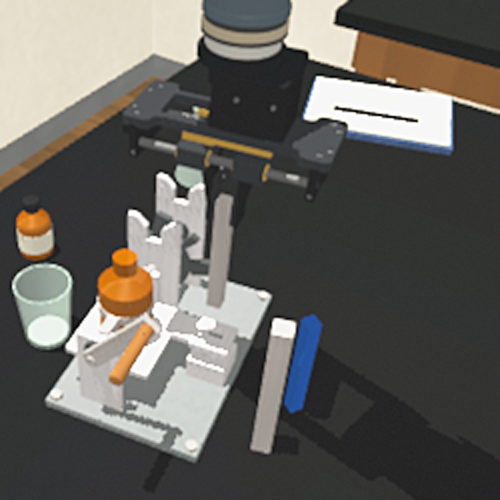

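Request:
{"name": "arm_command", "arguments": {"translation": [[0.4, 0, 0], [0.8, 0, 0], [1, 0, 0]], "rotation": [[0, 0, 0], [0, 0, 0], [0, 0, 0]], "grip": [1, 1, 1]}}

```text
time_s: 6.8
position: [0.4972, -0.0771, 0.2506]
tcp_rot: [[0.194, -0.002, 0.981], [-0.981, 0.0, 0.194], [-0.001, -1.0, -0.002]]
force: [0.4, 0.8, -2.7]
opening: 0.182
```

Request:
{"name": "arm_command", "arguments": {"translation": [[0.4, 0, 0], [0.8, 0, 0], [1, 0, 0]], "rotation": [[0, 0, 0], [0, 0, 0], [0, 0, 0]], "grip": [1, 1, 1]}}

```text
time_s: 7.1
position: [0.513, -0.1557, 0.251]
tcp_rot: [[0.194, -0.001, 0.981], [-0.981, 0.001, 0.194], [-0.001, -1.0, -0.001]]
force: [0.5, 0.7, -3.4]
opening: 0.18
```

Request:
{"name": "arm_command", "arguments": {"translation": [[0.4, 0, 0], [0.8, 0, 0], [1, 0, 0]], "rotation": [[0, 0, 0], [0, 0, 0], [0, 0, 0]], "grip": [1, 1, 1]}}

```text
time_s: 7.4
position: [0.5288, -0.2339, 0.2514]
tcp_rot: [[0.194, -0.001, 0.981], [-0.981, 0.001, 0.194], [-0.001, -1.0, -0.001]]
force: [0.3, 0.5, -3.5]
opening: 0.18
```

Request:
{"name": "arm_command", "arguments": {"translation": [[0.3, 0, 0], [0.5, 0, 0], [0.63, 0, 0], [0.63, 0, 0], [0.63, 0, 0]], "rotation": [[0, 0, 0.1], [0, 0, 0.22], [0, 0, 0.34], [0, 0, 0.46], [0, 0, 0.58]], "grip": [1, 1, 1, 1, 1]}}

```text
time_s: 7.9
position: [0.5387, -0.2817, 0.2522]
tcp_rot: [[0.16, -0.112, 0.981], [-0.803, 0.564, 0.195], [-0.575, -0.818, 0.0]]
force: [0.0, 1.1, -3.7]
opening: 0.182
```

Request:
{"name": "arm_command", "arguments": {"translation": [[0, 0, 0], [0, 0, 0], [0, 0, 0]], "rotation": [[0, 0, 0.1], [0, 0, 0.17], [0, 0, 0.17]], "grip": [1, 1, 1]}}

```text
time_s: 8.2
position: [0.5382, -0.2821, 0.2493]
tcp_rot: [[0.135, -0.14, 0.981], [-0.692, 0.695, 0.194], [-0.709, -0.705, -0.003]]
force: [0.4, 0.6, -3.4]
opening: 0.182
```

```bash
python3 - <<'E'
from h import *
err(-.095,-.30,.11);s=bot.read_state();print(np.round(s['tcp_rot'],3),np.round(s['joint_positions'],1))
c=snap('side','s3.png');t=snap('top')
cv2.imwrite('pics/s3c.png',np.hstack([cv2.resize(c['image'][40:290,180:430],(400,400)),cv2.resize(t['image'][100:350,220:470],(400,400))]))
E
```

```text
t 8.2 share [1.233 1.23  0.023] jaw deg 11.19 stand yaw 11.28 F [ 0.4  0.6 -3.4] open mm 15.8 pos [ 0.5382 -0.2821  0.2493]
[[ 0.135 -0.14   0.981]
 [-0.692  0.695  0.194]
 [-0.709 -0.705 -0.003]] [-48.2  44.8  65.4  22.4 109.3 -59.5]
```

View pics/s3c.png

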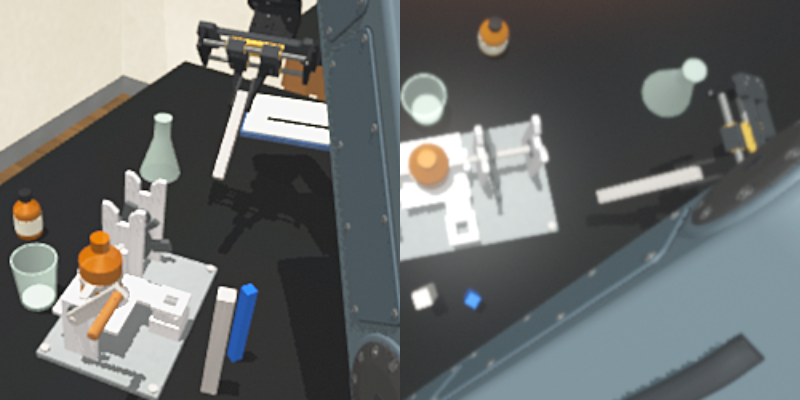

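Request:
{"name": "arm_command", "arguments": {"translation": [[0.25, 0.25, 0], [0.5, 0.5, 0], [0.75, 0.75, 0], [0.75, 0.75, 0]], "rotation": [[0, 0, 0], [0, 0, 0], [0, 0, 0], [0, 0, 0]], "grip": [1, 1, 1, 1]}}

```text
time_s: 8.7
position: [0.5374, -0.2795, 0.1651]
tcp_rot: [[0.136, -0.142, 0.98], [-0.692, 0.695, 0.197], [-0.709, -0.705, -0.004]]
force: [-0.5, 0.8, -2.9]
opening: 0.179
```

Request:
{"name": "arm_command", "arguments": {"translation": [[0.15, 0.15, 0], [0.3, 0.3, 0], [0.4, 0.4, 0], [0.48, 0.48, 0], [0.48, 0.48, 0]], "rotation": [[0, 0, 0], [0, 0, 0], [0, 0, 0], [0, 0, 0], [0, 0, 0]], "grip": [1, 1, 1, 1, 1]}}

```text
time_s: 9.2
position: [0.538, -0.2813, 0.112]
tcp_rot: [[0.137, -0.139, 0.981], [-0.692, 0.695, 0.196], [-0.708, -0.706, -0.001]]
force: [-0.0, -0.5, -2.9]
opening: 0.179
```

Request:
{"name": "arm_command", "arguments": {"translation": [[0.12, 0.06, 0], [0.2, 0.09, 0], [0.3, 0.11, 0], [0.43, 0.12, 0], [0.43, 0.12, 0]], "rotation": [[0, 0, -0.06], [0, 0, -0.1], [0, 0, -0.18], [0, 0, -0.25], [0, 0, -0.25]], "grip": [1, 1, 1, 1, 1]}}

```text
time_s: 9.7
position: [0.5427, -0.2993, 0.0848]
tcp_rot: [[0.171, -0.096, 0.981], [-0.85, 0.489, 0.196], [-0.498, -0.867, 0.002]]
force: [-0.2, -1.2, 0.8]
opening: 0.179
```

```bash
python3 - <<'E'
from h import *
err(-.095,-.30,.05);s=bot.read_state();print(np.round(s['tcp_rot'],3))
c=snap('side','s4.png');t=snap('top','t4.png')
p=np.load('stand.npy')
for r in models.recognise('top','pin')[:4]:print(r['conf'],np.round(np.array(r['extent'])*[512,384,512,384]))
E
```

```text
t 9.7 share [0.021 0.489 0.003] jaw deg 11.29 stand yaw 11.28 F [-0.2 -1.2  0.8] open mm 15.6 pos [ 0.5427 -0.2993  0.0848]
[[ 0.171 -0.096  0.981]
 [-0.85   0.489  0.196]
 [-0.498 -0.867  0.002]]
0.64 [335. 214. 374. 233.]
0.58 [227. 278. 240. 293.]
```

Request:
{"name": "arm_command", "arguments": {"translation": [[0.08, 0.07, 0], [0.16, 0.15, 0], [0.24, 0.22, 0], [0.31, 0.29, 0], [0.31, 0.29, 0]], "rotation": [[0, 0, -0.06], [0, 0, -0.12], [0, 0, -0.18], [0, 0, -0.25], [0, 0, -0.25]], "grip": [1, 1, 1, 1, 1]}}

```text
time_s: 10.35
position: [0.5432, -0.3066, 0.0493]
tcp_rot: [[0.189, -0.053, 0.981], [-0.946, 0.257, 0.196], [-0.262, -0.965, -0.001]]
force: [0.8, 0.3, -1.9]
opening: 0.179
```

Request:
{"name": "arm_command", "arguments": {"translation": [[0.02, 0.07, 0], [0.04, 0.14, 0], [0.07, 0.2, 0], [0.09, 0.26, 0], [0.09, 0.26, 0]], "rotation": [[0, 0, -0.06], [0, 0, -0.12], [0, 0, -0.18], [0, 0, -0.25], [0, 0, -0.25]], "grip": [1, 1, 1, 1, 1]}}

```text
time_s: 10.85
position: [0.5429, -0.3077, 0.0269]
tcp_rot: [[0.196, -0.004, 0.981], [-0.981, 0.005, 0.196], [-0.005, -1.0, -0.003]]
force: [1.5, 0.2, -1.9]
opening: 0.182
```

```bash
python3 - <<'E'
from h import *
err(-.095,-.30,.028);s=bot.read_state();print(np.round(s['tcp_rot'],3))
c=snap('side','s5.png')
cv2.imwrite('pics/s5c.png',cv2.resize(c['image'][60:240,240:440],(600,540)))
E
```

```text
t 10.85 share [-0.329 -0.012  0.022] jaw deg 11.31 stand yaw 11.28 F [ 1.5  0.2 -1.9] open mm 15.9 pos [ 0.5429 -0.3077  0.0269]
[[ 0.196 -0.004  0.981]
 [-0.981  0.005  0.196]
 [-0.005 -1.    -0.003]]
```

View pics/s5c.png

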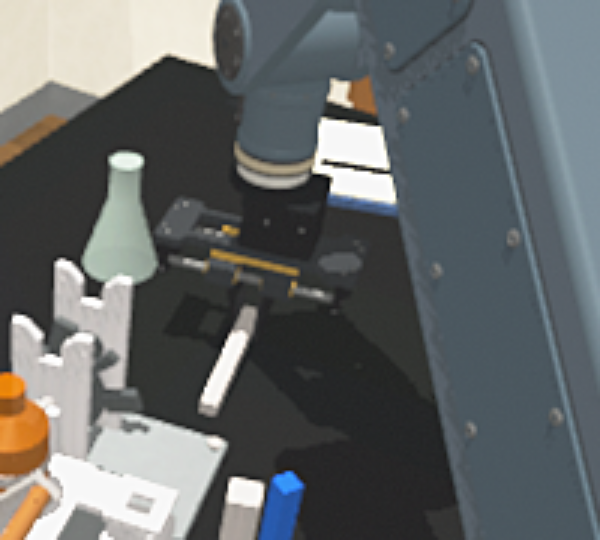

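Request:
{"name": "arm_command", "arguments": {"translation": [[0, 0, 0], [0, 0, 0], [0, 0, 0], [0, -0.05, 0], [0, -0.2, 0]], "rotation": [[0, 0, 0], [0, 0, 0], [0, 0, 0], [0, 0, 0], [0, 0, 0]], "grip": [0, 0, 0, 0, 0]}}

```text
time_s: 11.4
position: [0.5435, -0.3098, 0.0434]
tcp_rot: [[0.195, -0.002, 0.981], [-0.981, 0.002, 0.195], [-0.002, -1.0, -0.002]]
force: [0.3, 0.5, -0.3]
opening: 0.481
```

Request:
{"name": "arm_command", "arguments": {"translation": [[0, -0.4, 0], [0, -0.8, 0], [0, -1, 0]], "rotation": [[0, 0, 0], [0, 0, 0], [0, 0, 0]], "grip": [0, 0, 0]}}

```text
time_s: 11.7
position: [0.5455, -0.3112, 0.1278]
tcp_rot: [[0.196, 0.004, 0.981], [-0.981, -0.003, 0.196], [0.004, -1.0, 0.003]]
force: [-0.2, 1.0, 0.1]
opening: 0.502
```

Request:
{"name": "arm_command", "arguments": {"translation": [[0, -0.5, 0], [0, -1, 0], [0, -1, 0]], "rotation": [[0, 0, 0], [0, 0, 0], [0, 0, 0]], "grip": [0, 0, 0]}}

```text
time_s: 12.0
position: [0.5474, -0.3125, 0.2115]
tcp_rot: [[0.196, 0.011, 0.981], [-0.981, -0.009, 0.196], [0.011, -1.0, 0.009]]
force: [-0.7, -1.7, 0.2]
opening: 0.504
```

Request:
{"name": "arm_command", "arguments": {"translation": [[-0.5, -0.3, 0], [-1, -0.75, 0], [-1, -0.75, 0]], "rotation": [[0, 0, 0], [0, 0, 0], [0, 0, 0]], "grip": [0, 0, 0]}}

```text
time_s: 12.3
position: [0.5286, -0.2284, 0.2679]
tcp_rot: [[0.198, 0.004, 0.98], [-0.98, -0.001, 0.198], [0.002, -1.0, 0.004]]
force: [0.3, 0.5, 0.0]
opening: 0.498
```

```bash
python3 - <<'E'
from h import *
err(-.0643,.145,.26)
t=snap('top','t6.png')
cv2.imwrite('pics/t6c.png',cv2.resize(t['image'][120:300,250:450],(600,540)))
for r in models.recognise('top','pin')[:4]:print(r['conf'],np.round(np.array(r['extent'])*[512,384,512,384]))
E
```

```text
t 12.3 share [-4.884  0.091  0.401] jaw deg 11.45 stand yaw 11.28 F [0.3 0.5 0. ] open mm 43.3 pos [ 0.5286 -0.2284  0.2679]
0.67 [331. 217. 376. 234.]
0.61 [229. 279. 242. 293.]
0.51 [260. 279. 266. 293.]
```

Request:
{"name": "arm_command", "arguments": {"translation": [[-0.5, 0, 0.05], [-0.98, 0, 0.08], [-0.98, 0, 0.08]], "rotation": [[0, 0, 0], [0, 0, 0], [0, 0, 0]], "grip": [0, 0, 0]}}

```text
time_s: 12.7
position: [0.5175, -0.1501, 0.2622]
tcp_rot: [[0.198, -0.005, 0.98], [-0.98, 0.004, 0.198], [-0.005, -1.0, -0.004]]
force: [-0.0, -0.1, 0.4]
opening: 0.496
```

Request:
{"name": "arm_command", "arguments": {"translation": [[-0.5, 0, 0.05], [-0.98, 0, 0.08], [-0.98, 0, 0.08]], "rotation": [[0, 0, 0], [0, 0, 0], [0, 0, 0]], "grip": [0, 0, 0]}}

```text
time_s: 13.0
position: [0.5089, -0.0727, 0.2625]
tcp_rot: [[0.198, -0.004, 0.98], [-0.98, 0.002, 0.198], [-0.003, -1.0, -0.003]]
force: [-1.0, -0.8, -0.1]
opening: 0.498
```

Request:
{"name": "arm_command", "arguments": {"translation": [[-0.5, 0, 0.05], [-0.98, 0, 0.08], [-0.98, 0, 0.08]], "rotation": [[0, 0, 0], [0, 0, 0], [0, 0, 0]], "grip": [0, 0, 0]}}

```text
time_s: 13.3
position: [0.5005, 0.0047, 0.2629]
tcp_rot: [[0.199, -0.003, 0.98], [-0.98, 0.001, 0.199], [-0.002, -1.0, -0.002]]
force: [0.1, 0.0, -0.5]
opening: 0.502
```

Request:
{"name": "arm_command", "arguments": {"translation": [[-0.5, 0, 0.05], [-0.98, 0, 0.08], [-0.98, 0, 0.08]], "rotation": [[0, 0, 0], [0, 0, 0], [0, 0, 0]], "grip": [0, 0, 0]}}

```text
time_s: 13.6
position: [0.4922, 0.0824, 0.2631]
tcp_rot: [[0.199, -0.001, 0.98], [-0.98, 0.001, 0.199], [-0.001, -1.0, -0.001]]
force: [0.0, -0.6, 0.6]
opening: 0.504
```

Request:
{"name": "arm_command", "arguments": {"translation": [[-0.5, 0, 0.05], [-0.96, 0, 0.08], [-0.96, 0, 0.08], [-0.96, 0, 0.08]], "rotation": [[0, 0, 0], [0, 0, 0], [0, 0, 0], [0, 0, 0]], "grip": [0, 0, 0, 0]}}

```text
time_s: 14.0
position: [0.4846, 0.1562, 0.2634]
tcp_rot: [[0.196, 0.0, 0.981], [-0.981, -0.001, 0.196], [0.001, -1.0, -0.0]]
force: [0.8, -0.1, -0.1]
opening: 0.499
```

```bash
python3 - <<'E'
from h import *
err(-.0643,.145,.180)
t=snap('top','t7.png');c=snap('side','s7.png')
cv2.imwrite('pics/t7c.png',np.hstack([cv2.resize(c['image'][60:310,180:430],(400,400)),cv2.resize(t['image'][130:310,240:420],(400,400))]))
E
```

```text
t 14.0 share [-0.063  1.042 -0.013] jaw deg 11.32 stand yaw 11.28 F [ 0.8 -0.1 -0.1] open mm 43.4 pos [0.4846 0.1562 0.2634]
```

View pics/t7c.png

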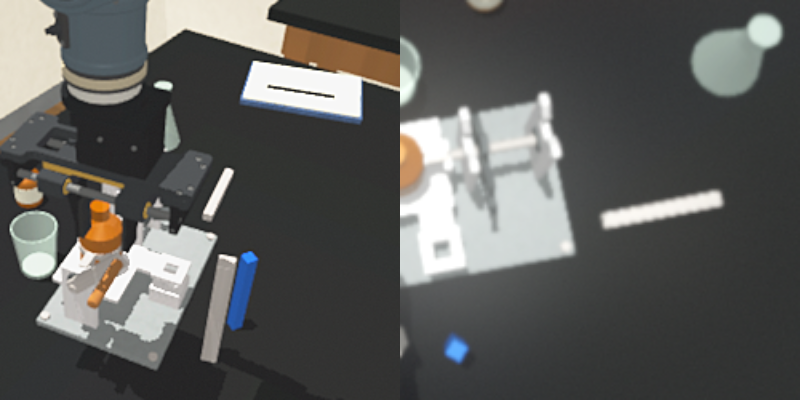

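Request:
{"name": "arm_command", "arguments": {"translation": [[-0.06, 0.4, -0.01], [-0.06, 0.7, -0.01], [-0.06, 0.97, -0.01], [-0.06, 0.97, -0.01]], "rotation": [[0, 0, 0], [0, 0, 0], [0, 0, 0], [0, 0, 0]], "grip": [0, 0, 0, 0]}}

```text
time_s: 14.5
position: [0.4805, 0.1601, 0.1837]
tcp_rot: [[0.193, -0.006, 0.981], [-0.981, -0.001, 0.193], [-0.0, -1.0, -0.006]]
force: [-0.8, -0.6, 0.2]
opening: 0.5
```

Request:
{"name": "arm_command", "arguments": {"translation": [[0, 0.06, 0], [0, 0.06, 0], [0, 0.06, 0], [0, 0.06, 0], [0, 0.06, 0]], "rotation": [[0, 0, 0], [0, 0, 0], [0, 0, 0], [0, 0, 0], [0, 0, 0]], "grip": [1, 1, 1, 1, 1]}}

```text
time_s: 15.0
position: [0.4823, 0.1621, 0.1822]
tcp_rot: [[0.196, 0.002, 0.981], [-0.981, 0.0, 0.196], [0.0, -1.0, 0.002]]
force: [-0.3, 0.9, 2.1]
opening: 0.147
```

```bash
python3 - <<'E'
from h import *
err(-.0643,.145,.180)
E
```

```text
t 15.0 share [0.016 0.027 0.001] jaw deg 11.29 stand yaw 11.28 F [-0.3  0.9  2.1] open mm 12.8 pos [0.4823 0.1621 0.1822]
```

Request:
{"name": "arm_command", "arguments": {"translation": [[0, -0.097, 0.132], [0, -0.175, 0.275], [0, -0.235, 0.428], [0, -0.274, 0.586], [0, -0.291, 0.749]], "rotation": [[0, 0, 0], [0, 0, 0], [0, 0, 0], [0, 0, 0], [0, 0, 0]], "grip": [1, 1, 1, 1, 1]}}

```text
time_s: 15.5
position: [0.5364, 0.1725, 0.2052]
tcp_rot: [[0.197, -0.01, 0.98], [-0.98, -0.004, 0.197], [0.002, -1.0, -0.011]]
force: [-7.1, -4.1, 8.0]
opening: 0.153
```

Request:
{"name": "arm_command", "arguments": {"translation": [[0, 0.003, 0.164], [0, 0.028, 0.325], [0, 0.074, 0.483], [0, 0.074, 0.483], [0, 0.074, 0.483]], "rotation": [[0, 0, 0], [0, 0, 0], [0, 0, 0], [0, 0, 0], [0, 0, 0]], "grip": [1, 1, 1, 1, 1]}}

```text
time_s: 16.0
position: [0.578, 0.1805, 0.1984]
tcp_rot: [[0.196, -0.001, 0.981], [-0.981, -0.002, 0.196], [0.001, -1.0, -0.001]]
force: [-0.4, -3.7, -1.9]
opening: 0.152
```

```bash
python3 - <<'E'
from h import *
err(.0342,.145,.197)
E
```

```text
t 16.0 share [0.008 0.018 0.013] jaw deg 11.3 stand yaw 11.28 F [-0.4 -3.7 -1.9] open mm 13.2 pos [0.578  0.1805 0.1984]
```

Request:
{"name": "arm_command", "arguments": {"translation": [[0, 0, 0.013], [0, 0, 0.013], [0, 0, 0.013], [0, -0.1, 0.013], [0, -0.4, 0.013]], "rotation": [[0, 0, 0], [0, 0, 0], [0, 0, 0], [0, 0, 0], [0, 0, 0]], "grip": [0, 0, 0, 0, 0]}}

```text
time_s: 16.5
position: [0.578, 0.1816, 0.2295]
tcp_rot: [[0.196, -0.005, 0.981], [-0.981, -0.0, 0.196], [-0.001, -1.0, -0.005]]
force: [0.2, -0.3, -0.7]
opening: 0.468
```

Request:
{"name": "arm_command", "arguments": {"translation": [[0, -0.4, 0], [0, -0.6, -0.4], [0, -0.6, -0.9], [0, -0.6, -0.9]], "rotation": [[0, 0, 0], [0, 0, 0], [0, 0, 0], [0, 0, 0]], "grip": [0, 0, 0, 0]}}

```text
time_s: 16.9
position: [0.5025, 0.1672, 0.2791]
tcp_rot: [[0.196, -0.006, 0.981], [-0.981, -0.0, 0.196], [-0.001, -1.0, -0.006]]
force: [-0.8, -0.5, -0.8]
opening: 0.498
```

```bash
python3 - <<'E'
from h import *
t=snap('top','t8.png');c=snap('side','s8.png')
p=np.load('stand.npy');x0,y0=310,190
im=cv2.resize(t['image'][190:250,310:400],(600,400),interpolation=cv2.INTER_CUBIC)
# segment pin in top
g=cv2.cvtColor(t['image'],cv2.COLOR_BGR2GRAY);m=np.zeros_like(g);m[205:245,324:400]=(g[205:245,324:400]>110)
n,l,st,ce=cv2.connectedComponentsWithStats(m);i=1+np.argmax(st[1:,4]);print(st[i],ce[i])
pts=np.column_stack(np.where(l==i))[:,::-1].astype(np.float32);W=np.array([atz(t,q,.014) for q in pts])[:,:2].astype(np.float32)
(cx,cy),(w,h),a=cv2.minAreaRect(W*1000);print('rect',cx,cy,w,h,a,'mean',W.mean(0))
d=np.linalg.svd(W-W.mean(0),full_matrices=False)[2][0];print('dir',np.degrees(np.arctan2(d[1],d[0])))
cx,cy=cx/1000,cy/1000
R=np.array([[np.cos(p[2]),np.sin(p[2])],[-np.sin(p[2]),np.cos(p[2])]]);q=R@(np.array([cx,cy])-p[:2]);print('stand xy',q)
err(q[0],q[1],.20)
cv2.imwrite('pics/s8c.png',np.hstack([cv2.resize(c['image'][80:310,170:350],(470,600)),cv2.resize(t['image'][150:290,310:387],(330,600))]))
E
```

```text
[330 215  56  18 480] [357.23541667 223.80416667]
rect 530.9723510742188 -249.8548583984375 22.59462547302246 145.4709014892578 11.038731575012207 mean [ 0.5309516  -0.24948679]
dir -78.733795
stand xy [-0.09717192 -0.26722426]
t 17.0 share [ 5.173  0.996 -0.749] jaw deg 11.29 stand yaw 11.28 F [ 0.8 -0.4  0.1] open mm 43.5 pos [0.5086 0.1677 0.2798]
```

View pics/s8c.png

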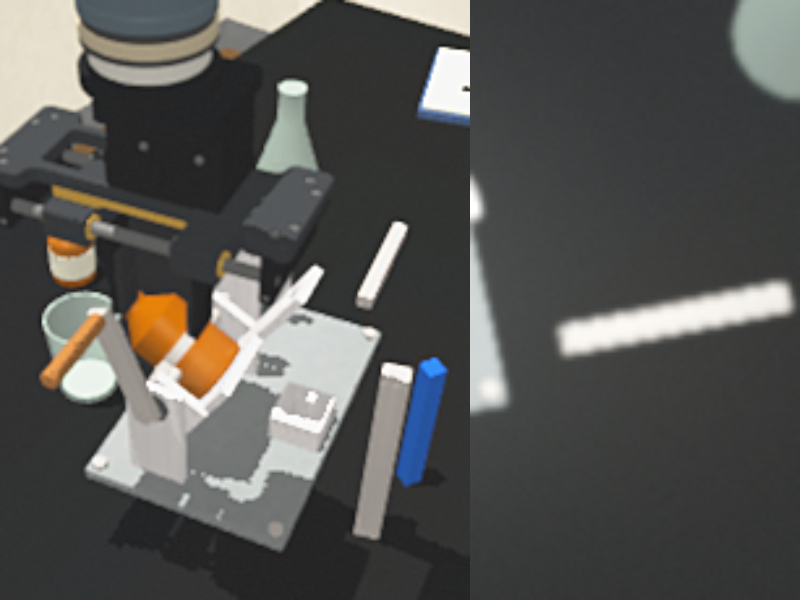

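Request:
{"name": "arm_command", "arguments": {"translation": [[0.5, 0, -0.07], [1, 0, -0.15], [1, 0, -0.15]], "rotation": [[0, 0, 0], [0, 0, 0], [0, 0, 0]], "grip": [0, 0, 0]}}

```text
time_s: 17.3
position: [0.5153, 0.0829, 0.2793]
tcp_rot: [[0.191, 0.003, 0.982], [-0.982, -0.002, 0.191], [0.002, -1.0, 0.003]]
force: [-0.4, -0.1, -1.0]
opening: 0.497
```

Request:
{"name": "arm_command", "arguments": {"translation": [[0.5, 0, -0.07], [1, 0, -0.15], [1, 0, -0.15]], "rotation": [[0, 0, 0], [0, 0, 0], [0, 0, 0]], "grip": [0, 0, 0]}}

```text
time_s: 17.6
position: [0.5192, 0.0021, 0.2792]
tcp_rot: [[0.191, 0.003, 0.982], [-0.982, -0.002, 0.191], [0.002, -1.0, 0.003]]
force: [0.6, 0.8, 1.0]
opening: 0.504
```

Request:
{"name": "arm_command", "arguments": {"translation": [[0.5, 0, -0.07], [1, 0, -0.15], [1, 0, -0.15]], "rotation": [[0, 0, 0], [0, 0, 0], [0, 0, 0]], "grip": [0, 0, 0]}}

```text
time_s: 17.9
position: [0.5229, -0.0785, 0.2791]
tcp_rot: [[0.192, 0.003, 0.981], [-0.981, -0.002, 0.192], [0.003, -1.0, 0.003]]
force: [-0.6, 0.3, 0.1]
opening: 0.499
```

Request:
{"name": "arm_command", "arguments": {"translation": [[0.5, 0, -0.07], [1, 0, -0.15], [1, 0, -0.15]], "rotation": [[0, 0, 0], [0, 0, 0], [0, 0, 0]], "grip": [0, 0, 0]}}

```text
time_s: 18.2
position: [0.5266, -0.1592, 0.2791]
tcp_rot: [[0.192, 0.003, 0.981], [-0.981, -0.002, 0.192], [0.003, -1.0, 0.002]]
force: [-0.2, 0.9, -0.3]
opening: 0.501
```

Request:
{"name": "arm_command", "arguments": {"translation": [[0.5, 0.4, -0.07], [1, 0.8, -0.15], [1, 1, -0.15], [1, 1, -0.15]], "rotation": [[0, 0, 0], [0, 0, 0], [0, 0, 0], [0, 0, 0]], "grip": [0, 0, 0, 0]}}

```text
time_s: 18.6
position: [0.5276, -0.2351, 0.1958]
tcp_rot: [[0.194, -0.005, 0.981], [-0.981, 0.005, 0.194], [-0.006, -1.0, -0.004]]
force: [-0.3, 0.5, -0.0]
opening: 0.503
```

```bash
python3 - <<'E'
from h import *
err(-.0972,-.2672,.025)
E
```

```text
t 18.6 share [0.2   2.134 0.014] jaw deg 11.2 stand yaw 11.28 F [-0.3  0.5 -0. ] open mm 43.7 pos [ 0.5276 -0.2351  0.1958]
```

Request:
{"name": "arm_command", "arguments": {"translation": [[0.17, 0.5, 0.01], [0.17, 1, 0.01], [0.17, 1, 0.01], [0.17, 1, 0.01]], "rotation": [[0, 0, 0], [0, 0, 0], [0, 0, 0], [0, 0, 0]], "grip": [0, 0, 0, 0]}}

```text
time_s: 19.0
position: [0.5324, -0.2483, 0.1196]
tcp_rot: [[0.197, -0.0, 0.98], [-0.98, 0.001, 0.197], [-0.001, -1.0, -0.0]]
force: [-0.2, 0.5, 0.0]
opening: 0.501
```

Request:
{"name": "arm_command", "arguments": {"translation": [[0, 0.4, 0], [0, 0.8, 0], [0, 0.95, 0], [0, 0.95, 0], [0, 0.95, 0]], "rotation": [[0, 0, 0], [0, 0, 0], [0, 0, 0], [0, 0, 0], [0, 0, 0]], "grip": [0, 0, 0, 0, 0]}}

```text
time_s: 19.5
position: [0.5331, -0.2502, 0.0447]
tcp_rot: [[0.196, 0.003, 0.981], [-0.981, -0.002, 0.196], [0.002, -1.0, 0.002]]
force: [0.3, -0.7, -0.4]
opening: 0.501
```

```bash
python3 - <<'E'
from h import *
err(-.0972,-.2672,.025)
E
```

```text
t 19.5 share [-0.01   0.246 -0.026] jaw deg 11.3 stand yaw 11.28 F [ 0.3 -0.7 -0.4] open mm 43.6 pos [ 0.5331 -0.2502  0.0447]
```

Down the last 19.5 mm, then close.

Request:
{"name": "arm_command", "arguments": {"translation": [[-0.01, 0.1, -0.02], [-0.01, 0.2, -0.02], [-0.01, 0.24, -0.02], [-0.01, 0.24, -0.02]], "rotation": [[0, 0, 0], [0, 0, 0], [0, 0, 0], [0, 0, 0]], "grip": [0, 0, 0, 0]}}

```text
time_s: 19.9
position: [0.5296, -0.2491, 0.023]
tcp_rot: [[0.195, -0.001, 0.981], [-0.981, 0.001, 0.195], [-0.001, -1.0, -0.001]]
force: [0.1, -0.7, -1.2]
opening: 0.499
```

Request:
{"name": "arm_command", "arguments": {"translation": [[0, 0, 0], [0, 0, 0], [0, 0, 0], [0, 0, 0], [0, 0, 0]], "rotation": [[0, 0, 0], [0, 0, 0], [0, 0, 0], [0, 0, 0], [0, 0, 0]], "grip": [1, 1, 1, 1, 1]}}

```text
time_s: 20.4
position: [0.5303, -0.2494, 0.0238]
tcp_rot: [[0.195, 0.001, 0.981], [-0.981, -0.0, 0.195], [0.0, -1.0, 0.001]]
force: [0.8, -0.2, 0.1]
opening: 0.185
```

Request:
{"name": "arm_command", "arguments": {"translation": [[0, -0.2, 0], [0, -0.5, 0], [0, -1, 0], [0, -1, 0]], "rotation": [[0, 0, 0], [0, 0, 0], [0, 0, 0], [0, 0, 0]], "grip": [1, 1, 1, 1]}}

```text
time_s: 20.8
position: [0.5328, -0.2512, 0.1089]
tcp_rot: [[0.196, 0.008, 0.981], [-0.981, -0.006, 0.196], [0.008, -1.0, 0.007]]
force: [1.6, -0.5, -2.6]
opening: 0.183
```

Request:
{"name": "arm_command", "arguments": {"translation": [[0, -0.5, 0], [0, -1, 0], [0, -1, 0]], "rotation": [[0, 0, 0], [0, 0, 0], [0, 0, 0]], "grip": [1, 1, 1]}}

```text
time_s: 21.1
position: [0.5327, -0.2511, 0.1888]
tcp_rot: [[0.196, 0.009, 0.981], [-0.981, -0.006, 0.196], [0.008, -1.0, 0.007]]
force: [0.9, -0.4, -2.4]
opening: 0.18
```

Request:
{"name": "arm_command", "arguments": {"translation": [[0, -0.3, 0], [0, -0.6, 0], [0, -0.6, 0], [0, -0.6, 0]], "rotation": [[0, 0, 0], [0, 0, 0], [0, 0, 0], [0, 0, 0]], "grip": [1, 1, 1, 1]}}

```text
time_s: 21.5
position: [0.5292, -0.2488, 0.2304]
tcp_rot: [[0.196, -0.002, 0.981], [-0.981, 0.001, 0.196], [-0.001, -1.0, -0.001]]
force: [-0.9, -0.3, -3.4]
opening: 0.18
```

```bash
python3 - <<'E'
from h import *
err(0,-.1015,.230)
s=bot.read_state();print(s['moment'])
t=snap('top','t9.png')
c=snap('side','s9.png');print(models.recognise('side','pin')[:3],models.spot_point('side','pin')[:3])
E
```

```text
t 21.5 share [-2.054  0.006  1.233] jaw deg 11.28 stand yaw 11.28 F [-0.9 -0.3 -3.4] open mm 15.7 pos [ 0.5292 -0.2488  0.2304]
[-0.07573944  0.08393327 -0.00361807]
[{'extent': [0.5936, 0.5669, 0.6369, 0.7406], 'conf': 0.95}, {'extent': [0.6291, 0.5698, 0.6562, 0.6865], 'conf': 0.82}, {'extent': [0.6135, 0.2706, 0.6471, 0.3458], 'conf': 0.57}] [{'point': [0.6424, 0.6307], 'conf': 0.78}, {'point': [0.6182, 0.6641], 'conf': 0.68}, {'point': [0.6348, 0.3094], 'conf': 0.51}]
```

Request:
{"name": "arm_command", "arguments": {"translation": [[-0.4, 0, 0.3], [-0.8, 0, 0.5], [-1, 0, 0.62], [-1, 0, 0.62]], "rotation": [[0, 0, 0], [0, 0, 0], [0, 0, 0], [0, 0, 0]], "grip": [1, 1, 1, 1]}}

```text
time_s: 22.1
position: [0.5629, -0.1582, 0.2303]
tcp_rot: [[0.199, -0.002, 0.98], [-0.98, 0.002, 0.199], [-0.003, -1.0, -0.002]]
force: [-0.4, -1.1, -3.2]
opening: 0.18
```

Request:
{"name": "arm_command", "arguments": {"translation": [[-0.4, 0, 0.3], [-0.8, 0, 0.5], [-1, 0, 0.61], [-1, 0, 0.61], [-1, 0, 0.61]], "rotation": [[0, 0, 0], [0, 0, 0], [0, 0, 0], [0, 0, 0], [0, 0, 0]], "grip": [1, 1, 1, 1, 1]}}

```text
time_s: 22.6
position: [0.5949, -0.0738, 0.2309]
tcp_rot: [[0.196, -0.001, 0.981], [-0.981, -0.001, 0.196], [0.0, -1.0, -0.001]]
force: [-0.6, -0.1, -3.1]
opening: 0.181
```

```bash
python3 - <<'E'
from h import *
err(0,-.1015,.1655)
t=snap('top');c=snap('side')
cv2.imwrite('pics/p1.png',np.hstack([cv2.resize(c['image'][110:230,210:330],(400,400),interpolation=cv2.INTER_CUBIC),cv2.resize(t['image'][140:250,230:340],(400,400),interpolation=cv2.INTER_CUBIC)]))
E
```

```text
t 22.6 share [-0.07   0.818  0.002] jaw deg 11.31 stand yaw 11.28 F [-0.6 -0.1 -3.1] open mm 15.7 pos [ 0.5949 -0.0738  0.2309]
```

View pics/p1.png

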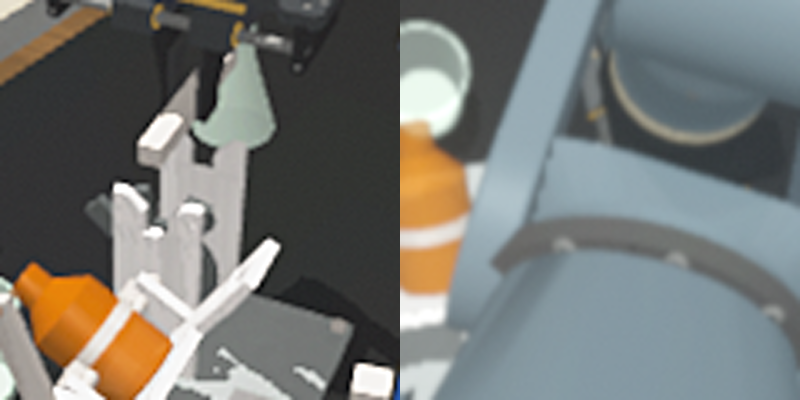

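Request:
{"name": "arm_command", "arguments": {"translation": [[-0.07, 0.1, 0], [-0.07, 0.25, 0], [-0.07, 0.4, 0], [-0.07, 0.5, 0], [-0.07, 0.5, 0]], "rotation": [[0, 0, 0], [0, 0, 0], [0, 0, 0], [0, 0, 0], [0, 0, 0]], "grip": [1, 1, 1, 1, 1]}}

```text
time_s: 23.2
position: [0.5929, -0.0675, 0.1894]
tcp_rot: [[0.195, -0.004, 0.981], [-0.981, 0.001, 0.195], [-0.002, -1.0, -0.004]]
force: [-0.2, -0.4, -3.2]
opening: 0.18
```

Request:
{"name": "arm_command", "arguments": {"translation": [[0, 0.05, 0], [0, 0.1, 0], [0, 0.15, 0], [0, 0.2, 0], [0, 0.2, 0]], "rotation": [[0, 0, 0], [0, 0, 0], [0, 0, 0], [0, 0, 0], [0, 0, 0]], "grip": [1, 1, 1, 1, 1]}}

```text
time_s: 23.7
position: [0.5933, -0.0675, 0.1752]
tcp_rot: [[0.196, -0.002, 0.981], [-0.981, 0.0, 0.196], [-0.001, -1.0, -0.002]]
force: [-3.1, 0.2, -0.8]
opening: 0.18
```

```bash
python3 - <<'E'
from h import *
err(0,-.1015,.1655);print(bot.read_state()['moment'])
E
```

```text
t 23.7 share [0.011 0.121 0.005] jaw deg 11.28 stand yaw 11.28 F [-3.1  0.2 -0.8] open mm 15.7 pos [ 0.5933 -0.0675  0.1752]
[-0.22782746  0.46072001 -0.03358597]
```

Request:
{"name": "arm_command", "arguments": {"translation": [[0, 0.03, 0], [0, 0.06, 0], [0, 0.08, 0], [0, 0.1, 0], [0, 0.12, 0]], "rotation": [[0, 0, 0], [0, 0, 0], [0, 0, 0], [0, 0, 0], [0, 0, 0]], "grip": [1, 1, 1, 1, 1]}}

```text
time_s: 24.2
position: [0.5935, -0.0681, 0.1668]
tcp_rot: [[0.196, -0.002, 0.981], [-0.981, -0.001, 0.196], [0.0, -1.0, -0.002]]
force: [-6.2, -2.6, 7.5]
opening: 0.18
```

Request:
{"name": "arm_command", "arguments": {"translation": [[0, 0.03, 0], [0, 0.03, 0], [0, 0.03, 0]], "rotation": [[0, 0, 0], [0, 0, 0], [0, 0, 0]], "grip": [1, 1, 1]}}

```text
time_s: 24.5
position: [0.5935, -0.0684, 0.1653]
tcp_rot: [[0.196, -0.001, 0.981], [-0.981, -0.001, 0.196], [0.001, -1.0, -0.001]]
force: [-6.7, -2.1, 9.2]
opening: 0.18
```

```bash
python3 - <<'E'
from h import *
err(0,-.1015,.1655);print(bot.read_state()['moment'])
E
```

```text
t 24.5 share [ 0.    -0.002  0.004] jaw deg 11.3 stand yaw 11.28 F [-6.7 -2.1  9.2] open mm 15.6 pos [ 0.5935 -0.0684  0.1653]
[-0.28804335  1.34392169 -0.07255148]
```

Request:
{"name": "arm_command", "arguments": {"translation": [[0, 0.02, 0], [0, 0.03, 0], [0, 0.03, 0], [0, 0.03, 0]], "rotation": [[0, 0, 0], [0, 0, 0], [0, 0, 0], [0, 0, 0]], "grip": [1, 1, 1, 1]}}

```text
time_s: 24.9
position: [0.5936, -0.0684, 0.1652]
tcp_rot: [[0.196, -0.0, 0.981], [-0.981, -0.002, 0.196], [0.002, -1.0, -0.001]]
force: [-11.3, -1.8, 21.6]
opening: 0.179
```

Request:
{"name": "arm_command", "arguments": {"translation": [[0, -0.03, 0], [0, -0.03, 0], [0, -0.03, 0], [0, -0.03, 0], [0, -0.03, 0]], "rotation": [[0, 0, 0], [0, 0, 0], [0, 0, 0], [0, 0, 0], [0, 0, 0]], "grip": [0, 0, 0, 0, 0]}}

```text
time_s: 25.4
position: [0.5946, -0.0676, 0.1632]
tcp_rot: [[0.196, 0.0, 0.981], [-0.981, 0.0, 0.196], [-0.0, -1.0, 0.0]]
force: [-0.0, 0.2, -1.3]
opening: 0.479
```

Request:
{"name": "arm_command", "arguments": {"translation": [[0, -0.2, 0], [0, -0.5, 0], [0, -1, 0], [0, -1, 0]], "rotation": [[0, 0, 0], [0, 0, 0], [0, 0, 0], [0, 0, 0]], "grip": [0, 0, 0, 0]}}

```text
time_s: 25.8
position: [0.5978, -0.0685, 0.2487]
tcp_rot: [[0.196, 0.011, 0.981], [-0.981, -0.003, 0.196], [0.005, -1.0, 0.01]]
force: [0.4, -0.3, 0.4]
opening: 0.497
```

Request:
{"name": "arm_command", "arguments": {"translation": [[0.4, -0.3, -0.4], [0.8, -0.5, -0.8], [1, -0.5, -1], [1, -0.5, -1]], "rotation": [[0, 0, 0], [0, 0, 0], [0, 0, 0], [0, 0, 0]], "grip": [0, 0, 0, 0]}}

```text
time_s: 26.2
position: [0.5301, -0.1641, 0.2836]
tcp_rot: [[0.192, -0.0, 0.981], [-0.981, -0.001, 0.192], [0.001, -1.0, -0.0]]
force: [-0.6, 1.1, -0.2]
opening: 0.501
```

Request:
{"name": "arm_command", "arguments": {"translation": [[0.4, 0, -0.4], [0.8, 0, -0.8], [1, 0, -1], [1, 0, -1]], "rotation": [[0, 0, 0], [0, 0, 0], [0, 0, 0], [0, 0, 0]], "grip": [0, 0, 0, 0]}}

```text
time_s: 26.6
position: [0.4678, -0.2574, 0.2827]
tcp_rot: [[0.192, -0.001, 0.981], [-0.981, 0.0, 0.192], [-0.001, -1.0, -0.001]]
force: [-0.0, 0.1, 0.8]
opening: 0.503
```

Request:
{"name": "arm_command", "arguments": {"translation": [[0.4, 0, -0.4], [0.8, 0, -0.8], [1, 0, -0.8], [1, 0, -0.8]], "rotation": [[0, 0, 0], [0, 0, 0], [0, 0, 0], [0, 0, 0]], "grip": [0, 0, 0, 0]}}

```text
time_s: 27.0
position: [0.4226, -0.3481, 0.2831]
tcp_rot: [[0.194, 0.001, 0.981], [-0.981, -0.0, 0.194], [0.001, -1.0, 0.001]]
force: [0.9, 0.9, -0.7]
opening: 0.499
```

```bash
python3 - <<'E'
from h import *
err(0,-.1015,.1655)
t=snap('top','t10.png');c=snap('side','s10.png')
p=np.load('stand.npy')
T=lambda q:np.array([p[0]+np.cos(p[2])*q[0]-np.sin(p[2])*q[1],p[1]+np.sin(p[2])*q[0]+np.cos(p[2])*q[1],q[2]])
S=cv2.resize(c['image'][110:230,210:330],(480,480),interpolation=cv2.INTER_CUBIC);X=cv2.resize(t['image'][140:250,240:320],(320,440),interpolation=cv2.INTER_CUBIC)
for q in [(-.008,-.1715,.158),(-.008,-.0315,.158),(.008,-.0315,.158),(-.008,-.0315,.142),(.008,-.0315,.142),(0.0342,.18,.194)]:
    for im,cc,o in((S,c,(210,110)),(X,t,(240,140))):
        u=(proj(cc,T(q))[0]+.5-o)*4;cv2.circle(im,tuple(int(v) for v in u),3,(0,0,255),1)
X=cv2.copyMakeBorder(X,0,40,0,0,cv2.BORDER_CONSTANT)
cv2.imwrite('pics/p2.png',np.hstack([S,X]))
for n in('beaker','flask_a','dropper_bottle'):
    for cc,k in((c,'side'),(t,'top')):
        for r in models.spot_point(k,n)[:2]:print(k,n,round(r['conf'],2),atz(cc,np.array(r['point'])*[512,384],0).round(3))
E
```

```text
t 27.0 share [-3.017  1.473  2.775] jaw deg 11.17 stand yaw 11.28 F [ 0.9  0.9 -0.7] open mm 43.4 pos [ 0.4226 -0.3481  0.2831]
side beaker 0.65 [0.682 0.064 0.   ]
top beaker 0.95 [0.681 0.072 0.   ]
side flask_a 0.96 [ 0.723 -0.365  0.   ]
side flask_a 0.94 [0.663 0.351 0.   ]
top flask_a 0.84 [0.65  0.356 0.   ]
top flask_a 0.69 [ 0.707 -0.344  0.   ]
side dropper_bottle 0.98 [ 0.808 -0.045  0.   ]
top dropper_bottle 0.86 [ 0.805 -0.047  0.   ]
```

View pics/p2.png

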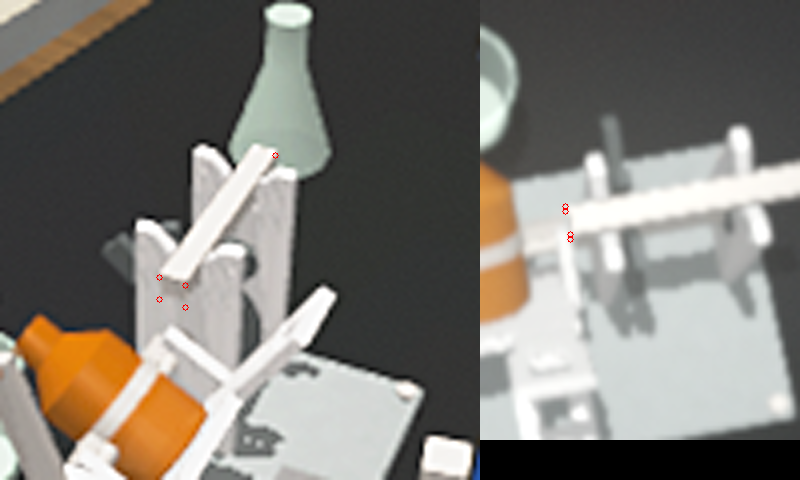

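Request:
{"name": "arm_command", "arguments": {"translation": [[-0.5, 0, 0.4], [-1, 0, 0.93], [-1, 0, 0.93]], "rotation": [[0, 0, 0], [0, 0, 0], [0, 0, 0]], "grip": [1, 1, 1]}}

```text
time_s: 27.7
position: [0.4804, -0.2494, 0.2837]
tcp_rot: [[0.2, 0.001, 0.98], [-0.98, 0.002, 0.2], [-0.002, -1.0, 0.001]]
force: [-1.0, -0.6, 0.1]
opening: 0.309
```

Request:
{"name": "arm_command", "arguments": {"translation": [[-0.5, 0, 0.4], [-1, 0, 0.93], [-1, 0, 0.93]], "rotation": [[0, 0, 0], [0, 0, 0], [0, 0, 0]], "grip": [1, 1, 1]}}

```text
time_s: 28.0
position: [0.5379, -0.1569, 0.2838]
tcp_rot: [[0.2, 0.002, 0.98], [-0.98, 0.001, 0.2], [-0.001, -1.0, 0.002]]
force: [-0.9, -0.2, 0.2]
opening: 0.053
```

Request:
{"name": "arm_command", "arguments": {"translation": [[-0.5, 0, 0.4], [-1, 0, 0.92], [-1, 0, 0.92], [-1, 0, 0.92]], "rotation": [[0, 0, 0], [0, 0, 0], [0, 0, 0], [0, 0, 0]], "grip": [1, 1, 1, 1]}}

```text
time_s: 28.4
position: [0.5929, -0.0672, 0.2834]
tcp_rot: [[0.199, -0.0, 0.98], [-0.98, -0.001, 0.199], [0.001, -1.0, -0.0]]
force: [-0.8, 1.2, 0.3]
opening: 0.007
```

```bash
python3 - <<'E'
from h import *
err(0,-.078,.195);print(np.round(bot.read_state()['tcp_rot'],4), bot.tip_extent)
E
```

```text
t 28.4 share [-0.279  1.105  0.01 ] jaw deg 11.46 stand yaw 11.28 F [-0.8  1.2  0.3] open mm 0.6 pos [ 0.5929 -0.0672  0.2834]
[[ 1.987e-01 -3.000e-04  9.801e-01]
 [-9.801e-01 -9.000e-04  1.987e-01]
 [ 8.000e-04 -1.000e+00 -5.000e-04]] 0.022
```

Request:
{"name": "arm_command", "arguments": {"translation": [[-0.28, 0.4, 0.01], [-0.28, 0.8, 0.01], [-0.28, 0.8, 0.01]], "rotation": [[0, 0, 0], [0, 0, 0], [0, 0, 0]], "grip": [1, 1, 1]}}

```text
time_s: 28.7
position: [0.5849, -0.0467, 0.2157]
tcp_rot: [[0.195, -0.01, 0.981], [-0.981, 0.002, 0.195], [-0.004, -1.0, -0.01]]
force: [-0.4, -0.4, 0.3]
opening: 0.005
```

Request:
{"name": "arm_command", "arguments": {"translation": [[0, 0.2, 0], [0, 0.3, 0], [0, 0.36, 0], [0, 0.4, 0], [0, 0.4, 0]], "rotation": [[0, 0, 0], [0, 0, 0], [0, 0, 0], [0, 0, 0], [0, 0, 0]], "grip": [1, 1, 1, 1, 1]}}

```text
time_s: 29.2
position: [0.589, -0.0463, 0.1879]
tcp_rot: [[0.195, 0.0, 0.981], [-0.981, -0.0, 0.195], [0.0, -1.0, 0.0]]
force: [0.6, 0.2, 0.6]
opening: 0.006
```

Request:
{"name": "arm_command", "arguments": {"translation": [[0, 0.02, 0], [0, 0.04, 0], [0, 0.06, 0], [0, 0.07, 0], [0, 0.07, 0]], "rotation": [[0, 0, 0], [0, 0, 0], [0, 0, 0], [0, 0, 0], [0, 0, 0]], "grip": [1, 1, 1, 1, 1]}}

```text
time_s: 29.7
position: [0.5889, -0.0457, 0.1819]
tcp_rot: [[0.196, -0.0, 0.981], [-0.981, 0.0, 0.196], [-0.0, -1.0, -0.0]]
force: [0.4, -0.2, -0.6]
opening: 0.005
```

```bash
python3 - <<'E'
from h import *
err(0,-.078,.18)
E
```

```text
t 29.7 share [-0.005  0.023  0.006] jaw deg 11.29 stand yaw 11.28 F [ 0.4 -0.2 -0.6] open mm 0.4 pos [ 0.5889 -0.0457  0.1819]
```

Request:
{"name": "arm_command", "arguments": {"translation": [[0, 0.01, 0], [0, 0.02, 0], [0, 0.03, 0], [0, 0.04, 0], [0, 0.04, 0]], "rotation": [[0, 0, 0], [0, 0, 0], [0, 0, 0], [0, 0, 0], [0, 0, 0]], "grip": [1, 1, 1, 1, 1]}}

```text
time_s: 30.2
position: [0.5891, -0.0458, 0.1804]
tcp_rot: [[0.196, 0.001, 0.981], [-0.981, -0.0, 0.196], [0.0, -1.0, 0.001]]
force: [-3.4, 0.7, 8.5]
opening: 0.005
```

```bash
python3 - <<'E'
from h import *
err(0,-.078,.18)
E
```

```text
t 30.2 share [-0.006  0.005  0.004] jaw deg 11.29 stand yaw 11.28 F [-3.4  0.7  8.5] open mm 0.5 pos [ 0.5891 -0.0458  0.1804]
```

Request:
{"name": "arm_command", "arguments": {"translation": [[0, -0.1, 0], [0.25, -0.1, 0], [0.5, -0.1, 0], [0.5, -0.06, 0], [0.5, -0.04, 0]], "rotation": [[0, 0, 0], [0, 0, 0], [0, 0, 0], [0, 0, 0], [0, 0, 0]], "grip": [1, 1, 1, 1, 1]}}

```text
time_s: 30.7
position: [0.5965, -0.0856, 0.1814]
tcp_rot: [[0.194, -0.001, 0.981], [-0.981, 0.001, 0.194], [-0.001, -1.0, -0.001]]
force: [-0.4, 0.3, -0.2]
opening: 0.004
```

Request:
{"name": "arm_command", "arguments": {"translation": [[0, 0.01, 0], [0, 0.02, 0], [0, 0.03, 0], [0, 0.04, 0], [0, 0.04, 0]], "rotation": [[0, 0, 0], [0, 0, 0], [0, 0, 0], [0, 0, 0], [0, 0, 0]], "grip": [1, 1, 1, 1, 1]}}

```text
time_s: 31.2
position: [0.5962, -0.0846, 0.1804]
tcp_rot: [[0.197, -0.001, 0.98], [-0.98, -0.001, 0.197], [0.0, -1.0, -0.001]]
force: [-3.3, -0.5, 9.7]
opening: 0.007
```

```bash
python3 - <<'E'
from h import *
err(0,-.119,.18)
E
```

```text
t 31.2 share [0.013 0.005 0.012] jaw deg 11.34 stand yaw 11.28 F [-3.3 -0.5  9.7] open mm 0.6 pos [ 0.5962 -0.0846  0.1804]
```

Request:
{"name": "arm_command", "arguments": {"translation": [[0, -0.2, 0], [0, -0.6, 0], [0, -1, 0], [0, -1, 0]], "rotation": [[0, 0, 0], [0, 0, 0], [0, 0, 0], [0, 0, 0]], "grip": [1, 1, 1, 1]}}

```text
time_s: 31.6
position: [0.5996, -0.0852, 0.2636]
tcp_rot: [[0.196, 0.01, 0.98], [-0.981, -0.003, 0.196], [0.005, -1.0, 0.009]]
force: [0.7, 0.0, -0.5]
opening: 0.004
```

Request:
{"name": "arm_command", "arguments": {"translation": [[0.4, -0.2, -0.4], [0.8, -0.3, -0.8], [1, -0.3, -1], [1, -0.3, -1]], "rotation": [[0, 0, 0], [0, 0, 0], [0, 0, 0], [0, 0, 0]], "grip": [1, 1, 1, 1]}}

```text
time_s: 32.0
position: [0.5323, -0.1809, 0.2824]
tcp_rot: [[0.192, -0.001, 0.981], [-0.981, -0.0, 0.192], [-0.0, -1.0, -0.001]]
force: [0.7, 0.8, -0.5]
opening: 0.003
```

Request:
{"name": "arm_command", "arguments": {"translation": [[0.4, 0, -0.4], [0.8, 0, -0.8], [1, 0, -1], [1, 0, -1], [1, 0, -1]], "rotation": [[0, 0, 0], [0, 0, 0], [0, 0, 0], [0, 0, 0], [0, 0, 0]], "grip": [1, 1, 1, 1, 1]}}

```text
time_s: 32.5
position: [0.4715, -0.2723, 0.2821]
tcp_rot: [[0.195, -0.0, 0.981], [-0.981, 0.002, 0.195], [-0.002, -1.0, 0.0]]
force: [0.0, -0.5, 0.9]
opening: -0.0
```

```bash
python3 - <<'E'
from h import *
p=np.load('stand.npy')
R=np.array([[np.cos(p[2]),np.sin(p[2])],[-np.sin(p[2]),np.cos(p[2])]])
t=snap('top','t11.png');c=snap('side','s11.png')
for k,cc in(('side',c),('top',t)):
    for th,z in(('handle',.194),('pin',.15)):
        for r in models.spot_point(k,th)[:4]:
            w=atz(cc,np.array(r['point'])*[512,384],z);print(k,th,round(r['conf'],2),'stand',(R@(w[:2]-p[:2])).round(3))
old=cv2.imread('pics/t10.png');print('pin region change',cv2.absdiff(old,t['image'])[170:215,285:340].max(),cv2.absdiff(old,t['image'])[170:215,285:340].mean())
print(bot.read_state()['force'],bot.hand_in())
E
```

```text
side handle 0.74 stand [0.036 0.147]
side pin 0.88 stand [-0.204  0.07 ]
side pin 0.64 stand [-0.186  0.103]
side pin 0.53 stand [ 0.005 -0.104]
top handle 0.87 stand [0.04  0.144]
top pin 0.92 stand [-0.004 -0.108]
top pin 0.54 stand [-0.18   0.066]
top pin 0.47 stand [-0.198  0.   ]
pin region change 6 1.6914478114478115
the job is handed in; nothing more can be done
[ 0.23054986 -0.10101516 -0.57113607] None
```

I drew the pin out of its socket and laid it on the bench. I then swung the cradle by its handle to the 60° notch, laid the pin level across the two slotted plates and pressed it home. The job was handed in at about 32.7 s, with the gripper closed and clear of everything.

Last checks:
- **Pin height:** I pressed on the pin with closed fingertips, about 8–10 N, near each end of the finger gap. Both presses put its top at 158.4 mm (158 mm nominal), so it is level and fully down. Resting on a tooth instead of in the notch, it would have stood about 22 mm higher.
- **Cradle tilt:** The two cameras put the handle at stand x 36 and 40 mm, against an ideal of 34 mm for 60°. That fits the 60° notch.
- **Pin position:** The networks put the pin's middle at stand (5, −104) mm from the side camera and (−4, −108) mm from the top. The seat is at (0, −101.5) mm, so the pin seems to sit 3–6 mm along its length towards −y.
- **First picture after release:** It disagreed slightly with the expected pin outline, by about 3 mm along the pin. I read that as the same shift, and the presses showed the pin was not sitting high.
- **Bystanders:** The networks put the beaker and dropper bottle within about 1 cm of where they stood, which is within their scatter. One side-camera reading of flask_b was about 2 cm off, but the top camera showed it within 5 mm of its start. The arm touched none of them. The blue bar and the larger grey bar were left alone.

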